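# Put the ink stick away and latch the writing case

## Task

Put the black ink stick away in the open compartment of the wooden writing case, lying flat on its blue floor, sliding the lid back first if it leaves too little room. Then shut the case: slide the lid home over the small end ridge, with the brass latch bar lifted over the striker (pressing its red thumb button raises it), and let the bar drop fully into its catch so that the lid is locked. Leave the seal, the dish and the brush pot standing where they are.

Things in the scene. Friction and masses are not known exactly. Their poses are not given: they have to be found in the camera images.
- case: Dark wooden writing case, fixed, 120 wide (its x), 388 long (its y, -180 to +208), 44 mm high; groove lips on the long sides reach 58 mm up, their inner edges at x = -46 and 46. Origin on the table at mid width; y runs along it towards the latch end, z up. y = -180..0 is a solid deck (top 43 mm), 0..152 the open compartment, 152..208 a head block with a pale ridge across at y = 158.
- lid (a joint): Wooden lid, 100 x 175 x 8 mm, in the grooves, top 52 mm above the table. Value v in m: 0 = shut, grows as it slides open towards case -y, stop at 0.16; its front edge is at case y = 170-1000v mm. Friction 1.5 N. With the bar down, the tooth meets the striker and stops it 20 mm short. A sprung ball under it rides over the ridge in the last 13 mm (5 to 8 N) and then holds it shut.
- latch (a joint): Brass latch bar along the middle of the case above the lid, 12 wide, 6 mm thick, on a level pivot through the bracket 68 mm above the table. Value in rad: 0 = level, its rest (it falls back by its own weight), grows as the nose rises, stop at 0.30. Pressing the thumb button down raises the nose; the tooth clears the striker from about 0.16.
- thumb (a point): Top centre of the red thumb button (14 mm across) on the bar's tail, 26 mm behind the pivot (towards case -y), 76 mm above the table at rest; 7 mm down (under 3 N) raises the bar by 0.27 rad. The bracket's rear face is 18 mm ahead (case +y) of the button's centre and 14 mm higher, so a finger that presses the button can also push the lid shut.
- tooth_tip (a point): Middle of the underside of the tooth at the bar's nose (20 wide, 6 thick, raked, reaching 18 mm below the bar's middle), 90 mm ahead of the pivot: at case y = 190-1000v mm (v: lid value), so it overhangs the compartment 27 mm beyond the lid's front edge. At rest 50 mm above the table.
- ink_stick: Black ink stick with a thin gold stripe on top, 24 wide (its x) x 84 long (its y) x 16 mm high, 50 g, lying flat on the table in front of the case. Origin at the centre of its underside.
- seal: Bystander: pale stone seal, 30 x 30 mm, 54 mm tall with a terracotta top, standing. Origin at the centre of its underside.
- dish: Bystander: empty black open square dish, 68 x 68 x 30 mm. Origin at the centre of its underside.
- brush_pot: Bystander: blue round brush pot, 70 mm across, 90 mm tall, with brushes up to 190 mm, on the far side of the case. Origin at the centre of its underside.
- compartment (a point): Centre of the compartment's blue floor, 6 mm above the table, at case y = 76 mm. Compartment 92 mm wide (case x -46..46), 152 long (case y 0..152), walls to 44 mm above the table; the lid and the latch tooth ahead of it cover part of it.
- striker_top (a point): Top centre of the brass striker plate on the head block: 50 wide, 8 mm thick (case y = 176..184), top 63 mm above the table, rising 19 mm from the block. Beyond it a 16 mm slot, the catch, then a brass rear cheek (case y = 200..206) of the same height.
- bracket_top (a point): Top centre of the dark steel pivot bracket on the lid: 44 wide (case x), 16 mm thick (case y), at case y = 100-1000v mm (v: lid value), top 90 mm above the table. Its upright front and rear faces can be pushed to slide the lid either way; in front the latch bar leaves the face clear from 71 mm above the table up.
Mind the look-alikes: they are no part of the job. There is more than one size of the ink_stick; the job needs the smallest.

How it is judged:
By the outcome, as a careful person would: the job done as asked, in the order asked, and still so for the second after the job is handed in, with the robot touching nothing.
It also fails if it takes over 54 s, if anything falls off the work surface, if the arm or the gripper's body presses on something with over 40 N, if the wrist force passes 120 N, or if a joint passes its speed limit or range.

## Robot

A 7-joint arm with a two-finger parallel gripper is mounted at the origin on the work surface. World frame = base frame: x ahead of the robot, y to its left, z up, the work surface at z = 0. Lengths are in m, angles in rad, forces in N, time in s.
With the tool pointing down it reaches from about 0.4 to 0.9 m from the base axis. Payload 5.6 kg.
Tool frame: the origin (TCP) lies at the very end of the fingers, on their centre line; the grasp point (between the pads) lies 19 mm behind it; x points along the fingers, y is the direction in which the jaws open and shut, and the axes are right-handed (so a half turn about x gives the same grasp; the last joint's range is limited). The gripper opens to 92 mm and grips with 3 to 60 N. Pads are 20 mm wide; open, the fingers measure 128 mm over their backs; the gripper's body (75 mm by 189 mm) begins 69 mm behind the grasp point.
Start: joints at [-0.043, 0.468, -0.012, 1.603, 0.006, 1.071, -0.056], TCP at [0.65, -0, 0.215] pointing down, gripper open.
Joint ranges: [-2.53, 2.53], [-0.31, 2.02], [-1.57, 1.55], [0.28, 2.44], [-1.29, 4.43], [0.15, 1.84], [-2.92, 2.92]. Speed limits (rad/s): [2.57, 2.57, 3.14, 3.14, 3.14, 3.14, 3.14].

## Interface

Orientations are given as a rotation vector (axis times angle).
In Python, from bench import ctrl gives the robot as it stands.
- The arm moves only by the shell command python3 -m inch 'ROWS' [FORCE]. ROWS is JSON, one flat list of numbers, 5 for each row, row after row: the shift along the tool's x, y, z in mm, then the turn about the tool's x in degrees, then the finger opening in mm, from 0 to 91.9. In form: [tx, ty, tz, spin, grip, tx, ty, tz, spin, grip, ...]. A call has 1 to 8 rows; each row is the pose to reach, as a shift and turn from the pose measured when the call began, along the tool's axes at that moment; what a row does not reach only later rows make up. A row lasts 1/8 s, in which the tool goes at most 62.5 mm and 10.7 degrees, less where a joint would pass 70% of its speed; a pose out of reach is approached as far as the arm can. A call with a gripper value outside its range is refused whole. The fingers move at their own pace and stop on an object; FORCE is the grip in N (left out, the last holds). Time passes only in rows, so rows that repeat a pose let the fingers close. It gives the time, the measured TCP pose, the force and the opening at its end, in the units of the state.
- ctrl.state(): the state, without advancing time (a new reading comes with each control period).
- ctrl.camera(name): name is "scene" or "side" or "wrist"; returns a dict with "color" (384x512x3 uint8, blue, green, red), "range_z" (384x512 float32, m along the optical axis (not along the pixel's ray), 0 where there is no reading), "intrinsics" (3x3 intrinsics, pixels), "k1" (the pictures are not rectified: a ray, as slopes to the right and down, at radius r is drawn at 1 + k1 r^2 times it, then the intrinsics apply), "xyz" and "attitude" of the camera in the world; the wrist camera has in their place "T_tool_cam" (4x4, takes a point from camera to tool coordinates, whose origin is the TCP and whose axes are the tool frame's). Camera axes: x right, y down, z forward; pixel columns grow to the right and rows downward; lengths in m; the calibration is good to about 2 mm. A picture is of the moment at which its call begins: read the wrist's pose just before it.
- ctrl.close_job(): hands the job in, once; it reports no verdict.
The state is a dict: "t": time; "joint_positions": joint angles; "joint_vel": joint speeds; "joint_torque": joint torques, N m; "tool_pos": TCP position; "orientation": TCP orientation; "wrist_force": force on the tool from outside, world axes, zero at the start; "ft_torque": the same for the moment, N m; "finger_gap": opening from 0.0 (shut) to 1.0 (fully open).
Only numpy, scipy, OpenCV 4.12 (cv2) and the standard library are available. Lean on these libraries where they do the work, as an engineer would, in place of code of your own. Each camera call takes 0.05 s, during which the arm holds its last target. There are 200 camera calls.

## Working session

There is one attempt and no reset: what is moved stays moved. The work goes in short steps, Python scripts to look and compute and a shell command to move; the robot and the scene stay as the last step left them, time stands still between calls to the robot, and variables do not carry over. Pictures are saved under pics/ and viewed, about 8 in all and at most 12, crops included, and the job is handed in when it is done.

```bash
ls; mkdir -p pics; cat > h.py <<'E'
import numpy as np, cv2
from scipy.spatial.transform import Rotation as R
from bench import ctrl
def cam(n):
    s=ctrl.state(); c=ctrl.camera(n)
    if 'T_tool_cam' in c:
        T=np.eye(4);T[:3,:3]=R.from_rotvec(s['orientation']).as_matrix();T[:3,3]=s['tool_pos'];T=T@np.array(c['T_tool_cam'])
    else:
        T=np.eye(4);a=np.array(c['attitude'],float)
        T[:3,:3]=a if a.shape==(3,3) else R.from_rotvec(a).as_matrix();T[:3,3]=c['xyz']
    K=np.array(c['intrinsics']);k1=c['k1']
    v,u=np.mgrid[:384,:512].astype(float)
    p=cv2.undistortPoints(np.stack([u.ravel(),v.ravel()],1)[:,None],K,np.array([k1,0,0,0,0.]))[:,0]
    z=c['range_z'].ravel()
    P=np.stack([p[:,0]*z,p[:,1]*z,z],1)@T[:3,:3].T+T[:3,3]
    P[z==0]=np.nan
    return c['color'],P.reshape(384,512,3),T
E
python3 - <<'E'
from h import *
s=ctrl.state();print(s)
for n in('scene','wrist'):
    c,P,T=cam(n);np.savez('pics/%s0.npz'%n,c=c,P=P,T=T);cv2.imwrite('pics/%s0.png'%n,c);print(T.round(3))
a=cv2.imread('pics/scene0.png');b=cv2.imread('pics/wrist0.png')
cv2.imwrite('pics/both0.png',cv2.resize(np.vstack([a,b]),(800,1200))[:, :][:600*2])
cv2.imwrite('pics/scene0b.png',cv2.resize(a,(800,600)))
E
```

```text
pics
{'t': 0.0, 'joint_positions': array([-0.04297782,  0.46835284, -0.01164382,  1.60361152,  0.00603142,
        1.0713861 , -0.05632607]), 'joint_vel': array([-1.80681263e-03,  2.68848413e-04,  3.36643501e-04, -8.43293220e-04,
        7.76943253e-04, -1.91564105e-05, -8.05294438e-04]), 'joint_torque': array([-3.39112758e-04, -5.20573139e+01, -1.31628491e-02, -2.43752271e+01,
       -5.67366311e-02,  1.73054746e-02,  1.50106093e-04]), 'tool_pos': array([ 6.49425884e-01, -6.80275147e-05,  2.13661174e-01]), 'orientation': array([ 1.20833517,  1.21034001, -1.2105712 ]), 'wrist_force': array([ 0.62565359, -0.34676154, -0.10929481]), 'ft_torque': array([-0.00422792,  0.02796796, -0.00119598]), 'finger_gap': 1.0024562040630545}
[[ 0.708  0.543 -0.452  0.898]
 [ 0.707 -0.531  0.467 -0.345]
 [ 0.013 -0.65  -0.76   0.694]
 [ 0.     0.     0.     1.   ]]
[[ 1.     0.001 -0.002  0.65 ]
 [ 0.001 -0.968 -0.25   0.069]
 [-0.002  0.25  -0.968  0.383]
 [ 0.     0.     0.     1.   ]]
```

View pics/scene0b.png

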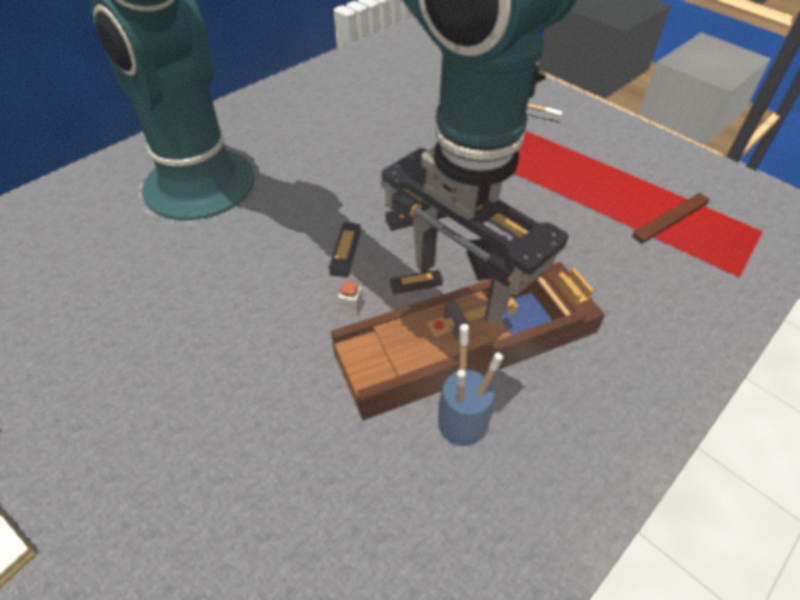

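The scene shows the case at (470,340), the brush pot at (465,405), the seal at (350,293), and ink sticks at (345,248) and (415,281). The dish is hidden behind the gripper.

```bash
python3 - <<'E'
from h import *
s=ctrl.state();print(R.from_rotvec(s['orientation']).as_matrix().round(3))
a=cv2.imread('pics/wrist0.png')
c,P,T=cam('side');np.savez('pics/side0.npz',c=c,P=P,T=T);
cv2.imwrite('pics/ws.png',np.vstack([cv2.resize(a,(400,300)),cv2.resize(c,(400,300))]))
cv2.imwrite('pics/w0b.png',cv2.resize(a,(800,600)))
E
```

```text
[[-0.002  1.    -0.   ]
 [-0.    -0.    -1.   ]
 [-1.    -0.002  0.   ]]
```

View pics/ws.png

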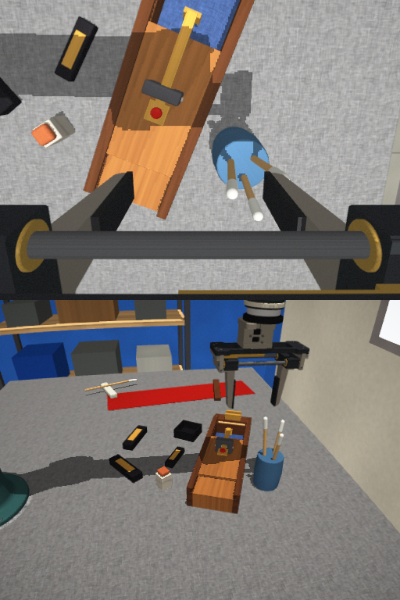

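The wrist (top) shows the case, with the red button at (155,113), the stick at (77,48) and the seal at (52,128). The side (bottom) shows three sticks at (135,437), (125,467) and (175,456) and the dish at (188,430). Next I'll measure from a fused height map.

```bash
python3 - <<'E'
from h import *
pts=[];col=[]
for n in('scene','side','wrist'):
    d=np.load('pics/%s0.npz'%n);P=d['P'].reshape(-1,3);c=d['c'].reshape(-1,3)
    m=(P[:,0]>.35)&(P[:,0]<1.0)&(abs(P[:,1])<.42)&(P[:,2]<.11)&(P[:,2]>-.02)
    print(n,m.sum(),'table z',np.median(P[m&(abs(P[:,2])<.006),2]).round(4))
    P=P[m];c=c[m];pts.append(P);col.append(c)
    # sticks etc: height 10..40
    g=np.zeros((420,330),np.uint8)
    h=(P[:,2]>.009)
    g[((.42-P[h,1])/.002).astype(int).clip(0,419),((P[h,0]-.35)/.002).astype(int).clip(0,329)]=255
    g=cv2.morphologyEx(g,cv2.MORPH_CLOSE,np.ones((3,3)))
    k,l,st,_=cv2.connectedComponentsWithStats(g)
    for i in range(1,k):
        if st[i,4]<120: continue
        v,u=np.nonzero(l==i);(a,b),(w,hh),t=cv2.minAreaRect(np.stack([u,v],1).astype(np.float32))
        sel=h.copy();ii=l[((.42-P[:,1])/.002).astype(int).clip(0,419),((P[:,0]-.35)/.002).astype(int).clip(0,329)]==i
        print(' ',round(.35+.002*a,3),round(.42-.002*b,3),'size',round(w*2+2),round(hh*2+2),'ang',round(-t,1),'zmax',np.percentile(P[ii&h,2],95).round(3))
P=np.vstack(pts);c=np.vstack(col);o=np.argsort(P[:,2]);P=P[o];c=c[o]
g=np.zeros((600,475,3),np.uint8);g[((.42-P[:,1])/.0014).astype(int).clip(0,599),((P[:,0]-.35)/.0014).astype(int).clip(0,474)]=c
cv2.imwrite('pics/ortho.png',g)
# red button
for n in('scene','side','wrist'):
    d=np.load('pics/%s0.npz'%n);Q=d['P'];b,gg,r=[d['c'][...,i].astype(int) for i in range(3)]
    m=(r>110)&(gg<70)&(b<70)&(Q[...,2]>.055)&(Q[...,2]<.1)
    print(n,m.sum(),Q[m].mean(0).round(4) if m.any() else '')
    m=(b>110)&(r<80)&(Q[...,2]<.02)&(Q[...,2]>.0)&(Q[...,0]>.5)&(Q[...,0]<.9)
    print(' blue floor',m.sum(),np.nanmean(Q[m],0).round(4),np.nanmin(Q[m],0).round(3),np.nanmax(Q[m],0).round(3))
E
```

```text
scene 73091 table z 0.0001
  0.618 0.086 size 126 392 ang -21.6 zmax 0.068
  0.48 0.111 size 28 87 ang -32.7 zmax 0.018
  0.359 0.058 size 67 32 ang -53.1 zmax 0.024
  0.443 0.002 size 35 32 ang -60.9 zmax 0.055
  0.701 -0.029 size 69 67 ang -14.0 zmax 0.092
side 74355 table z -0.0006
  0.369 0.229 size 36 118 ang -24.0 zmax 0.023
  0.619 0.085 size 124 395 ang -21.7 zmax 0.07
  0.535 0.238 size 73 75 ang -32.0 zmax 0.03
  0.482 0.112 size 28 87 ang -31.3 zmax 0.017
  0.359 0.058 size 67 36 ang -53.1 zmax 0.022
  0.443 0.002 size 34 33 ang -55.0 zmax 0.054
  0.7 -0.029 size 68 66 ang -90.0 zmax 0.092
wrist 145353 table z -0.0003
  0.602 0.045 size 124 304 ang -21.8 zmax 0.071
  0.481 0.113 size 27 87 ang -31.0 zmax 0.017
  0.379 0.047 size 24 50 ang -4.8 zmax 0.022
  0.444 0.004 size 33 33 ang -59.0 zmax 0.054
  0.699 -0.022 size 66 69 ang -11.3 zmax 0.093
scene 23 [0.599  0.0323 0.0759]
 blue floor 10 [0.6476 0.586  0.0068] [0.618 0.203 0.004] [0.671 1.163 0.016]
side 85 [0.617  0.0707 0.0654]
 blue floor 185 [0.7189 0.7437 0.0067] [0.622 0.179 0.   ] [0.896 2.016 0.02 ]
wrist 191 [0.5979 0.035  0.0732]
 blue floor 312 [0.6661 0.1409 0.0056] [0.595 0.113 0.003] [0.699 0.175 0.008]
```

View pics/ortho.png

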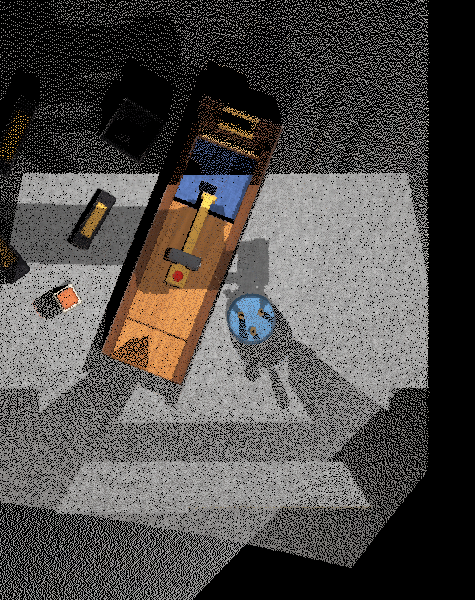

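I have the poses I need:
- **Smallest stick:** at (0.481, 0.112), with its axis leaning 31.5° from world y.
- **Case:** origin near (0.613, 0.0725), leaning 21.7°, with v about 0.115.

The lid has to open first, so I'll push the bracket's front face with closed fingers, jaws along case y.

```bash
python3 -m inch '[20,-10,-40,-10,0, 40,-20,-80,-20,0, 60,-28,-96,-30,0, 80,-28,-96,-40,0, 90,-28,-96,-50,0, 90,-28,-96,-60,0, 90,-28,-96,-68.3,0, 90,-28,-96,-68.3,0]' 20
python3 - <<'E'
from h import *
c,P,T=cam('wrist');np.savez('pics/w1.npz',c=c,P=P,T=T)
s=ctrl.state();M=R.from_rotvec(s['orientation']).as_matrix();print(s['t'],s['tool_pos'].round(4),M.round(3),s['finger_gap'])
cv2.imwrite('pics/w1.png',c)
E
```

```text
t: 1.15
tool_pos: [0.6212, 0.0957, 0.1235]
orientation: [0.299, 1.552, -0.299]
wrist_force: [-0.3, 0.1, -0.2]
finger_gap: 0.151
1.2 [0.6213 0.0957 0.1236] [[-0.002  0.373  0.928]
 [ 0.     0.928 -0.373]
 [-1.    -0.001 -0.002]] 0.10653943518734131
```

View pics/w1.png

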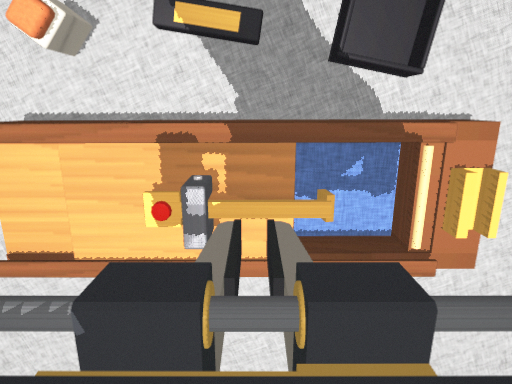

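The close wrist view shows the whole case: button (161,211), bracket (197,212), tooth (325,206), striker (462,200). Everything's aligned, so I'll refine the measurements in this view.

```bash
python3 - <<'E'
from h import *
d=np.load('pics/w1.npz');P=d['P'];c=d['c'].astype(int)
def box(n,u0,u1,v0,v1,z0,z1):
    Q=P[v0:v1,u0:u1].reshape(-1,3);m=(Q[:,2]>z0)&(Q[:,2]<z1);Q=Q[m];
    pts=Q[:,:2].astype(np.float32)*1000;r=cv2.minAreaRect(pts)
    print(n,m.sum(),Q.mean(0).round(4),'rect',np.round(r[0],1),np.round(r[1],1),round(r[2],1))
box('bracket',180,215,170,252,.084,.096)
box('lidlips far',0,440,110,150,.054,.062)
box('striker',440,478,160,240,.058,.068)
box('cheek',470,512,160,240,.058,.068)
box('bar',225,315,195,225,.066,.076)
b,g,r=c[...,0],c[...,1],c[...,2]
m=(r>150)&(g<60)&(b<60);m[:150]=0;Q=P[m];print('button',m.sum(),Q.mean(0).round(4))
Q=P[:60,150:270].reshape(-1,3);m=(Q[:,2]>.013)&(Q[:,2]<.02);r=cv2.minAreaRect(Q[m][:,:2].astype(np.float32)*1000);print('stick',r)
E
```

```text
bracket 1585 [0.6069 0.0591 0.0893] rect [608.   58.1] [16.4 43.7] 68.3
lidlips far 8828 [0.5647 0.092  0.0575] rect [564.6  91.3] [313.6  14.2] 68.4
striker 982 [0.6787 0.2388 0.0619] rect [680.3 238.9] [ 9.9 50.6] 68.1
cheek 1034 [0.6832 0.257  0.0618] rect [684.8 251. ] [27.8 50.3] 69.1
bar 1607 [0.6264 0.1052 0.0703] rect [626.8 105.1] [63.6 12.5] 68.2
button 285 [0.5985 0.035  0.0752]
stick ((481.4860534667969, 111.9482421875), (84.08564758300781, 24.577871322631836), 59.50244140625)
```

```bash
python3 -m inch '[30,0,0,0,0, 45,0,0,0,0, 45,0,0,0,0, 45,-10,0,0,0, 45,-18,0,0,0, 45,-28,0,0,0, 45,-38,0,0,0, 45,-46,0,0,0]'; python3 -m inch '[0,-5,0,0,0, 0,-9,0,0,0, 0,-12,0,0,0, 0,-14,0,0,0]'
python3 - <<'E'
from h import *
c,P,T=cam('wrist');np.savez('pics/w2.npz',c=c,P=P,T=T);cv2.imwrite('pics/w2.png',c)
b,g,r=[c[...,i].astype(int) for i in range(3)]
m=(r>140)&(g<60)&(b<60)&(P[...,2]>.065)&(P[...,2]<.085)
for q in (P[m].mean(0),ctrl.state()['tool_pos']):
    e=q[:2]-[.6134,.0718];print(q.round(4),'case',e@[.929,-.370],e@[.370,.929])
E
```

```text
t: 2.2
tool_pos: [0.6043, 0.0522, 0.0792]
orientation: [0.3, 1.551, -0.3]
wrist_force: [1.7, 1.7, 0.9]
finger_gap: 0.006
t: 2.7
tool_pos: [0.5992, 0.0393, 0.0792]
orientation: [0.3, 1.55, -0.3]
wrist_force: [1.4, 1.3, 1.5]
finger_gap: 0.003
[ 0.5826 -0.0056  0.0751] case 6.817678244277376e-07 -0.0832680689114734
[0.5991 0.0389 0.0792] case -0.001143906121182263 -0.035832842499482466
```

Lid is open to v≈0.157. Next, the stick.

```bash
python3 -m inch '[0,5,0,0,0, -45,6,-5,0,10, -70,10,-40,10,30, -70,24,-90,20.5,60, -70,24,-136,31,60, -70,24,-136,41.5,60, -70,24,-136,52,60, -70,24,-136,62.5,60]'; python3 -m inch '[0,0,0,10.5,60, 0,0,0,21,60, 0,0,0,31.5,60, 0,0,0,36.3,60, 0,0,0,36.3,60]'
python3 - <<'E'
from h import *
s=ctrl.state();M=R.from_rotvec(s['orientation']).as_matrix();print(M.round(3))
c,P,T=cam('wrist');
m=(P[...,2]>.012)&(P[...,2]<.0195)&(np.hypot(P[...,0]-.4815,P[...,1]-.112)<.05)
r=cv2.minAreaRect(P[m][:,:2].astype(np.float32)*1000);print(m.sum(),r)
d=np.r_[r[0][0]/1000,r[0][1]/1000,.003]-s['tool_pos'];print('tool shift',(M.T@d*1000).round(1),s['tool_pos'],s['joint_positions'].round(2))
E
```

```text
t: 3.75
tool_pos: [0.4814, 0.1121, 0.1491]
orientation: [1.14, 1.252, -1.143]
wrist_force: [-0.0, -0.8, 0.2]
finger_gap: 0.652
t: 4.38
tool_pos: [0.4809, 0.1123, 0.1489]
orientation: [1.592, 0.904, -1.598]
wrist_force: [-0.9, 1.1, -0.9]
finger_gap: 0.656
[[-0.003  0.858 -0.514]
 [-0.001 -0.514 -0.858]
 [-1.    -0.002  0.002]]
2208 ((481.67889404296875, 112.52603149414062), (83.60890197753906, 23.722126007080078), 59.69792556762695)
tool shift [145.9   0.8  -0.9] [0.4809023  0.11230731 0.14889398] [-0.28  0.3  -0.02  2.04  0.01  0.81 -0.84]
```

```bash
python3 -m inch '[50,1,0,0.5,60, 95,1,-1,0.5,60, 125,1,-1,0.5,60, 140,1,-1,0.5,60, 145,1,-1,0.5,60, 145,1,-1,0.5,20, 145,1,-1,0.5,20, 145,1,-1,0.5,20]' 20; python3 -m inch '[0,0,0,0,15, 0,0,0,0,15, -20,0,0,0,15, -60,0,0,0,15, -90,0,0,0,15, -100,0,0,0,15]'
python3 - <<'E'
from h import *
s=ctrl.state();M=R.from_rotvec(s['orientation']).as_matrix()
t=np.r_[np.array([.6134,.0718])+.094*np.array([.370,.929]),.100]
print('tool shift',(M.T@(t-s['tool_pos'])*1000).round(1),'jaw ang',np.degrees(np.arctan2(M[1,1],M[0,1])),s['tool_pos'])
c,P,T=cam('wrist');cv2.imwrite('pics/w3.png',c)
E
```

```text
t: 5.42
tool_pos: [0.4826, 0.1127, 0.0048]
orientation: [1.599, 0.898, -1.601]
wrist_force: [-0.5, -0.9, 0.3]
finger_gap: 0.345
t: 6.18
tool_pos: [0.4836, 0.113, 0.1064]
orientation: [1.602, 0.897, -1.598]
wrist_force: [1.0, 0.4, -0.6]
finger_gap: 0.257
tool shift [   6.7  116.4 -125.1] jaw ang -31.40587046315466 [0.48363214 0.11296548 0.10635177]
```

View pics/w3.png

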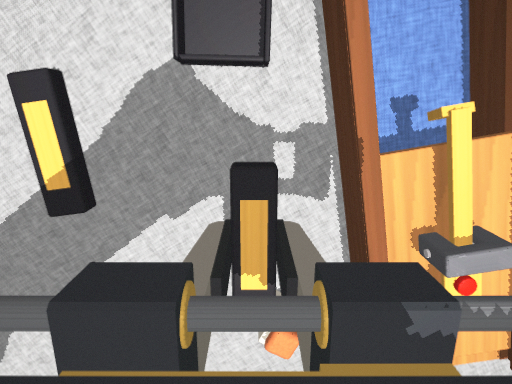

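The stick is held at (254,225), and the case is clear on the right. I'll carry it over the compartment.

```bash
python3 -m inch '[0,30,-30,-3,15, 0,65,-70,-6,15, 0,100,-108,-9.7,15, 0,116,-125,-9.7,15, 0,116,-125,-9.7,15, 0,116,-125,-9.7,15]'
python3 - <<'E'
from h import *
s=ctrl.state();M=R.from_rotvec(s['orientation']).as_matrix()
t=np.r_[np.array([.6134,.0718])+.094*np.array([.370,.929]),.0115]
print('tool shift',(M.T@(t-s['tool_pos'])*1000).round(1),'jaw ang',np.degrees(np.arctan2(M[1,1],M[0,1])),s['tool_pos'],s['finger_gap'])
c,P,T=cam('wrist');cv2.imwrite('pics/w4.png',c)
E
```

```text
t: 6.98
tool_pos: [0.6461, 0.1588, 0.1053]
orientation: [1.481, 1.006, -1.484]
wrist_force: [0.2, 0.2, -0.3]
finger_gap: 0.258
tool shift [93.8  1.8 -1.2] jaw ang -21.70105526060388 [0.64612395 0.15875232 0.10528542] 0.25803230193058785
```

View pics/w4.png

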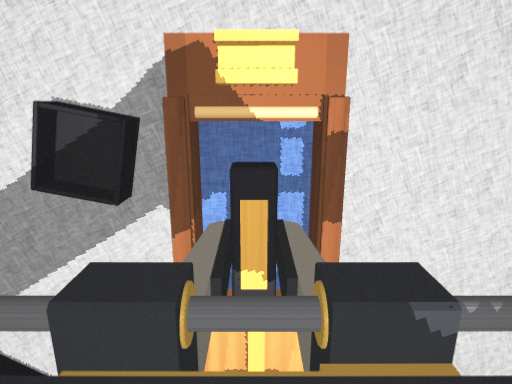

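```bash
python3 -m inch '[30,2,-1,0,15, 55,2,-1,0,15, 75,2,-1,0,15, 86,2,-1,0,15, 91,2,-1,0,15, 93,2,-1,0,15, 93,2,-1,0,15]'; python3 -m inch '[0,0,0,0,40, 0,0,0,0,40, 0,0,0,0,40]'
```

```text
t: 7.9
tool_pos: [0.6489, 0.159, 0.0134]
orientation: [1.483, 1.005, -1.482]
wrist_force: [-0.1, -0.1, -0.6]
finger_gap: 0.261
t: 8.28
tool_pos: [0.649, 0.1591, 0.0137]
orientation: [1.483, 1.005, -1.482]
wrist_force: [0.4, -0.4, 0.6]
finger_gap: 0.436
```

Released. I'll lift, turn and head for the button, then look.

```bash
python3 -m inch '[-40,0,0,0,40, -90,0,0,0,40, -146,0,0,-10,20, -146,0,0,-20.5,0, -146,0,40,-31,0, -146,0,60,-41.5,0, -146,0,80,-52,0, -146,0,100,-62.5,0]'; python3 -m inch '[0,0,0,-10,0, 0,0,0,-20,0, 0,0,0,-27.5,0, 0,0,0,-27.5,0]'
python3 - <<'E'
from h import *
s=ctrl.state();M=R.from_rotvec(s['orientation']).as_matrix()
c,P,T=cam('wrist');cv2.imwrite('pics/w5.png',c)
b,g,r=[c[...,i].astype(int) for i in range(3)]
m=(r>140)&(g<60)&(b<60)&(P[...,2]>.065)&(P[...,2]<.085)&(abs(P[...,0]-.585)<.04)
B=np.median(P[m],0);print('button',m.sum(),B)
print('shift to button',(M.T@(B-s['tool_pos'])*1000).round(1),'jaw',np.degrees(np.arctan2(M[1,1],M[0,1])),s['tool_pos'],s['finger_gap'])
m=(P[...,2]>.016)&(P[...,2]<.03)
Q=P[m];e=Q[:,:2]-[.6134,.0718];x=e@[.929,-.370];y=e@[.370,.929];k=(abs(x)<.043)&(y>.03)&(y<.148)
print('stick',k.sum(),cv2.minAreaRect(np.stack([x[k],y[k]],1).astype(np.float32)*1000),np.percentile(Q[k,2],[5,50,95]).round(4))
E
```

```text
t: 9.28
tool_pos: [0.6116, 0.0654, 0.1598]
orientation: [0.666, 1.465, -0.666]
wrist_force: [0.6, -1.0, -0.4]
finger_gap: 0.003
t: 9.78
tool_pos: [0.6116, 0.0652, 0.1598]
orientation: [0.294, 1.55, -0.294]
wrist_force: [-0.5, -0.4, 0.4]
finger_gap: 0.004
button 44 [ 0.58295821 -0.0012249   0.07448682]
shift to button [ 85.3 -72.4  -2.4] jaw 68.5306281463189 [0.61158672 0.06522111 0.15979472] 0.003836834994261239
stick 2177 ((0.7129859924316406, 92.67283630371094), (23.80478858947754, 84.03186798095703), 0.10684593766927719) [0.0196 0.0215 0.0228]
```

View pics/w5.png

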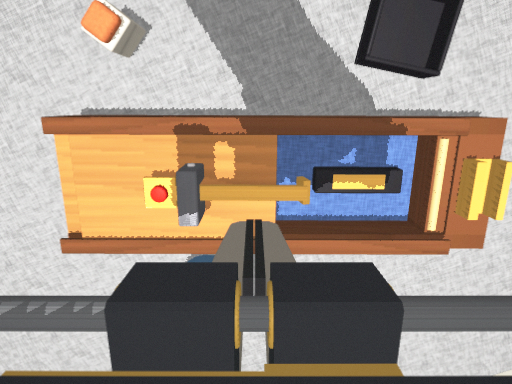

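The stick lies flat in the compartment at (358,181). Its top is at 22 mm, spanning case y 51–135. The button fix has too few pixels, so I'll check it against the bracket.

```bash
python3 - <<'E'
from h import *
s=ctrl.state();M=R.from_rotvec(s['orientation']).as_matrix()
c,P,T=cam('wrist')
b,g,r=[c[...,i].astype(int) for i in range(3)]
m=(r>g+60)&(r>b+60)&(g<80)&(P[...,2]>.070)&(P[...,2]<.085);m[:, :140]=0;m[:,185:]=0
e=P[m][:,:2]-[.6134,.0718];print(m.sum(),'button case',np.median(e@[.929,-.370]),np.median(e@[.370,.929]))
Q=P[155:230,170:215].reshape(-1,3);Q=Q[(Q[:,2]>.085)&(Q[:,2]<.096)];e=Q[:,:2]-[.6134,.0718]
print('bracket',cv2.minAreaRect(np.stack([e@[.929,-.370],e@[.370,.929]],1).astype(np.float32)*1000))
e=s['tool_pos'][:2]-[.6134,.0718];print('tcp',e@[.929,-.370],e@[.370,.929])
E
```

```text
147 button case 0.0009687630628230042 -0.08336481307887375
bracket ((-0.028120040893554688, -57.8670654296875), (43.249916076660156, 16.25309181213379), 0.029364338144659996)
tcp 0.0007898906512998153 -0.006792009763569313
```

```bash
python3 -m inch '[0,-40,0,0,0, 0,-76,0,0,0, 30,-77,0,0,0, 60,-77,0,0,0, 76,-77,0,0,0, 84,-77,0,0,0, 89,-77,0,0,0, 89,-77,0,0,0]'
python3 - <<'E'
from h import *
s=ctrl.state();print(s['tool_pos'],s['wrist_force'])
c,P,T=cam('side');cv2.imwrite('pics/s6.png',cv2.resize(c[130:290,200:360],(640,640),interpolation=cv2.INTER_CUBIC)[:600])
e=P[...,:2]-[.6134,.0718];x=e@[.929,-.370];y=e@[.370,.929]
m=(abs(x)<.005)&(P[...,2]>.055)
for y0 in np.arange(-.06,.05,.01):
    k=m&(y>=y0)&(y<y0+.01)
    if k.any(): print(round(y0,3),k.sum(),np.median(P[k][:,2]).round(4))
E
```

```text
t: 10.88
tool_pos: [0.5838, -0.0064, 0.0712]
orientation: [0.295, 1.549, -0.295]
wrist_force: [-1.8, -0.2, 2.5]
finger_gap: 0.004
[ 0.5838005  -0.00637773  0.07120632] [-1.77879223 -0.2143718   2.47221528]
```

```bash
python3 - <<'E'
from h import *
for n in('wrist','scene'):
    c,P,T=cam(n)
    e=P[...,:2]-[.6134,.0718];x=e@[.929,-.370];y=e@[.370,.929]
    m=(abs(x)<.005)&(P[...,2]>.06)&(P[...,2]<.12);print(n)
    for y0 in np.arange(-.05,.045,.01):
        k=m&(y>=y0)&(y<y0+.01)
        if k.any(): print(round(y0,3),k.sum(),np.median(P[k][:,2]).round(4))
E
```

```text
wrist
-0.05 217 0.0743
-0.04 356 0.0761
-0.03 358 0.0785
-0.02 376 0.0809
-0.01 384 0.0833
0.0 405 0.0856
0.01 423 0.0881
0.02 442 0.0905
0.03 254 0.0913
scene
-0.05 11 0.0749
-0.04 20 0.077
-0.03 21 0.0784
-0.02 22 0.0808
-0.01 19 0.0835
0.0 22 0.0863
0.01 22 0.0887
0.02 20 0.091
0.03 13 0.0904
```

The bar is up at about 0.24 rad. Now I'll push the lid towards shut.

```bash
python3 -m inch '[0.4,6,0,0,0, 0.4,16,0,0,0, 0.4,28,0,0,0, 0.4,40,0,0,0, 0.4,52,0,0,0, 0.4,64,0,0,0, 0.4,76,0,0,0, 0.4,84,0,0,0]'
python3 - <<'E'
from h import *
s=ctrl.state();e=s['tool_pos'][:2]-[.6134,.0718];print('tcp',e@[.929,-.370],e@[.370,.929],s['tool_pos'][2])
c,P,T=cam('wrist')
e=P[...,:2]-[.6134,.0718];x=e@[.929,-.370];y=e@[.370,.929]
m=(abs(x)<.005)&(P[...,2]>.06)&(P[...,2]<.12)
for y0 in np.arange(.02,.14,.01):
        k=m&(y>=y0)&(y<y0+.01)
        if k.any(): print(round(y0,3),k.sum(),np.median(P[k][:,2]).round(4))
E
```

```text
t: 12.02
tool_pos: [0.615, 0.0727, 0.0711]
orientation: [0.295, 1.548, -0.294]
wrist_force: [1.5, -2.4, 2.8]
finger_gap: 0.006
tcp 0.0011706989990838681 0.0014767461730413724 0.07108206184557435
0.02 365 0.0896
0.03 231 0.0743
0.04 357 0.0764
0.05 361 0.0788
0.06 379 0.0814
0.07 396 0.0839
0.08 409 0.0866
0.09 427 0.0891
0.1 446 0.0916
0.11 265 0.0924
```

```bash
python3 -m inch '[0.3,12,0,0,0, 0.3,24,0,0,0, 0.3,36,0,0,0, 0.3,46,0,0,0, 0.3,54,0,0,0, 0.3,60,0,0,0, 0.3,66,0,0,0, 0.3,70,0,0,0]'; python3 -m inch '[0.3,4,0,0,0, 0.3,7,0,0,0, 0.3,9,0,0,0, 0.3,9,0,0,0]'
cat > chk.py <<'E'
from h import *
s=ctrl.state();e=s['tool_pos'][:2]-[.6134,.0718];print('tcp',e@[.929,-.370],e@[.370,.929],s['tool_pos'][2])
c,P,T=cam('wrist');cv2.imwrite('pics/chk%.0f.png'%(s['t']*100),c);print('pics/chk%.0f.png'%(s['t']*100))
e=P[...,:2]-[.6134,.0718];x=e@[.929,-.370];y=e@[.370,.929]
for y0 in np.arange(.11,.21,.01):
        k=(abs(x)<.004)&(P[...,2]>.06)&(P[...,2]<.12)&(y>=y0)&(y<y0+.01)
        if k.any(): print(round(y0,3),k.sum(),np.median(P[k][:,2]).round(4))
k=(abs(x)<.03)&(P[...,2]>.087)&(P[...,2]<.093)&(y>.05)&(abs(x)>.012)&(y<.13)
print('bracket front',np.percentile(y[k],[50,99]))
k=(abs(x)<.004)&(P[...,2]>.065)&(y>.15)&(y<.23);print('nose end y',np.percentile(y[k],99) if k.any() else '')
E
python3 chk.py
```

```text
t: 13.08
tool_pos: [0.6388, 0.1346, 0.0708]
orientation: [0.29, 1.553, -0.3]
wrist_force: [-6.8, -12.7, 10.2]
finger_gap: 0.01
t: 13.58
tool_pos: [0.6415, 0.1415, 0.0709]
orientation: [0.289, 1.554, -0.303]
wrist_force: [-1.0, -3.4, 2.9]
finger_gap: 0.003
tcp 0.00032627238877699655 0.07516715633603892 0.07088626534821899
pics/chk1358.png
0.11 275 0.0757
0.12 287 0.0782
0.13 307 0.081
0.14 315 0.0836
0.15 339 0.0863
0.16 335 0.089
0.17 455 0.0911
0.18 420 0.0931
0.19 12 0.0915
0.2 10 0.0624
bracket front [0.09668879 0.10448883]
nose end y 0.18992703782077586
```

```bash
python3 -m inch '[0.3,3,0,0,0, 0.3,5,0,0,0, 0.3,7,0,0,0, 0.3,7,0,0,0]'; python3 chk.py
```

```text
t: 14.12
tool_pos: [0.6427, 0.1446, 0.0708]
orientation: [0.285, 1.556, -0.31]
wrist_force: [-7.3, -11.8, 12.8]
finger_gap: 0.006
tcp 0.00033716558254882125 0.07845259151777191 0.07084693390560273
pics/chk1412.png
0.11 261 0.0748
0.12 290 0.0775
0.13 292 0.0801
0.14 313 0.0827
0.15 335 0.0854
0.16 334 0.0882
0.17 455 0.0904
0.18 503 0.093
0.19 46 0.0921
bracket front [0.09971859 0.10754231]
nose end y 0.19306539270570897
```

At the end stop. I'll release the button by lifting straight up.

```bash
python3 -m inch '[-4,1,0,0,0, -9,0,0,0,0, -30,0,0,0,0, -60,-20,0,0,0, -80,-50,0,0,0, -80,-70,0,0,0, -80,-70,0,0,0]'; python3 chk.py
python3 - <<'E'
from h import *
c,P,T=cam('side');cv2.imwrite('pics/s9.png',cv2.resize(c[110:300,180:370],(590,590),interpolation=cv2.INTER_CUBIC))
import glob
E
cp $(ls -t pics/chk*.png|head -1) pics/last.png
```

```text
t: 15.05
tool_pos: [0.6173, 0.0793, 0.152]
orientation: [0.287, 1.556, -0.311]
wrist_force: [-0.9, 1.0, -1.5]
finger_gap: 0.008
tcp 0.0008089775586977394 0.008412622975809136 0.15202435509996862
pics/chk1505.png
0.11 63 0.0707
0.12 122 0.0703
0.13 127 0.0705
0.14 125 0.0705
0.15 124 0.0705
0.16 123 0.0705
0.17 125 0.0705
0.18 133 0.0706
0.19 49 0.0703
0.2 70 0.0624
bracket front [0.09918524 0.10739874]
nose end y 0.1930155193519336
```

View pics/last.png

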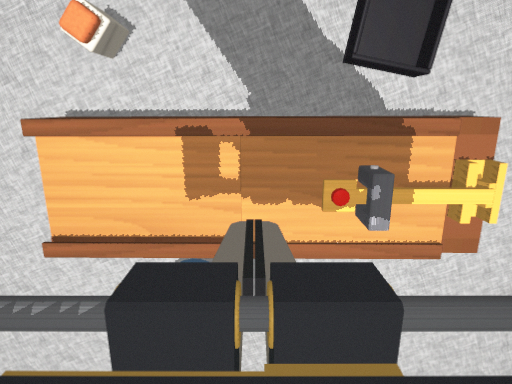

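View pics/s9.png

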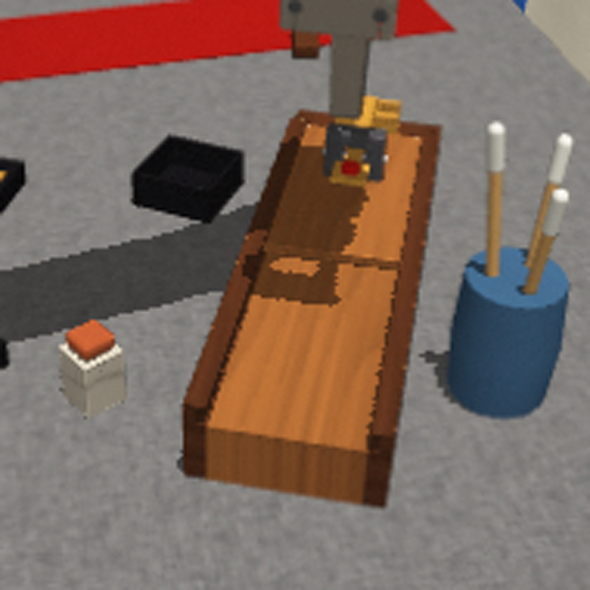

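The bar top is level at 70.5 mm along its length, its nose sits in the catch slot beyond the striker at (478,195), and the bracket is at the shut position. The seal, dish and pot are still standing where they were, and the robot is clear.

```bash
python3 -c "
from bench import ctrl
print(ctrl.close_job())"
```

```text
the job is handed in; nothing more can be done
None
```

The smallest ink stick is in the case and the lid is shut and latched. I handed the job in at about 15 s of the 54 s allowed.

I slid the lid back from v≈0.115 to about 0.158 and laid the stick in the compartment. Then I held the button down, with the bar up at about 0.25 rad, and pushed the lid over the ridge to its end stop before letting the bar drop.

- **Stick:** before the lid closed, it measured 24 × 84 mm with its top at 22 mm. It lay flat, spanning about case y 51–135 mm.
- **Lid and latch:** the front of the bracket is at about case y 107.5 mm, against 108 mm when fully shut. The bar is level, its top at 70.5 mm, and its nose sits in the catch slot. I did not pull on the lid to test the lock.
- **Bystanders:** the seal, dish and brush pot look undisturbed in the last pictures, and the arm is clear of everything. I did not measure their positions again.
- **Check that disagreed:** one button reading was 4 mm off because too few pixels were found. I measured again against the bracket before pressing.
- **Check that gave nothing:** the side camera showed no bar points while the button was held. I used the wrist and scene cameras instead.

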